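# Tare the empty bowl before weighing the whistle weight

## Robot

A 7-joint arm with a two-finger parallel gripper is mounted at the origin on the work surface. World frame = base frame: x ahead of the robot, y to its left, z up, the work surface at z = 0. Lengths are in m, angles in rad, forces in N, time in s.
With the tool pointing down it reaches from about 0.4 to 0.85 m from the base axis. Payload 10.4 kg.
Tool frame: the origin (TCP) lies midway between the tips of the shut fingers; the grasp point (between the pads) lies 19 mm behind it; x points along the fingers, z is the direction in which the jaws open and shut, and the axes are right-handed (so a half turn about x gives the same grasp; the last joint's range is limited). The gripper opens to 87 mm and grips with 3 to 60 N. Pads are 19 mm wide; open, the fingers measure 117 mm over their backs; the gripper's body (75 mm by 190 mm) begins 51 mm behind the grasp point.
Start: joints at [-1.325, 0.332, -0.065, 1.46, 0.022, 1.35, -0.088], TCP at [0.166, 0.603, 0.223] pointing down, gripper open.
Joint ranges: [-2.6, 2.6], [-0.5, 2.12], [-1.47, 1.34], [0.16, 2.42], [-1.27, 4.41], [0.06, 2.06], [-2.6, 2.6]. Speed limits (rad/s): [2.22, 2.22, 2.79, 2.79, 3.14, 3.14, 3.14].

## Interface

Orientations are given as a unit quaternion [x, y, z, w].
In Python, from bench import read_state, camera, camera_params, close_job gives the robot as it stands.
- The arm moves only by the tool arm_command, never from a script. Its argument "targets" is a list of rows, each a list of 7 numbers: the closure in counts, from 0 (fully open) to 255 (shut), then the shift along the tool's x, y, z in mm, then the turn, a rotation vector about the tool's x, y, z in rad. A call has 1 to 10 rows; each row is the pose to reach, as a shift and turn from the pose commanded when the call began, along the tool's axes at that moment; what a row does not reach only later rows make up. A row lasts 1/10 s, in which the tool goes at most 50 mm and 8.59 degrees, less where a joint would pass 70% of its speed; a pose out of reach is approached as far as the arm can. A call with a gripper value outside its range is refused whole. The fingers move at their own pace and stop on an object; "newtons" is the grip in N (left out, the last holds). Time passes only in rows, so rows that repeat a pose let the fingers close. It gives the time, the measured TCP pose, the force and the opening at its end, in the units of the state.
- read_state(): the state, without advancing time (a new reading comes with each control period).
- camera(name): name is "scene" or "top" or "wrist"; returns the picture (480x640x3 uint8, red, green, blue); there is no depth.
- camera_params(name): a dict with "intrinsics" (3x3 intrinsics, pixels), "xyz" and "orientation" of the camera in the world; the wrist camera has in their place "mount" (4x4, takes a point from camera to tool coordinates, whose origin is the TCP and whose axes are the tool frame's). Camera axes: x right, y down, z forward; pixel columns grow to the right and rows downward; lengths in m; the calibration is good to about 2 mm. A picture is of the moment at which its call begins: read the wrist's pose just before it. camera_params takes no time and is no camera call.
- close_job(): hands the job in, once; it reports no verdict.
The state is a dict: "time": time; "joint_positions": joint angles; "joint_vel": joint speeds; "joint_torque": joint torques, N m; "ee_pos": TCP position; "eef_rot": TCP orientation; "ft_force": force on the tool from outside, world axes, zero at the start; "torque": the same for the moment, N m; "width": finger opening in m.
Only numpy, scipy, OpenCV 4.12 (cv2) and the standard library are available. Lean on these libraries where they do the work, as an engineer would, in place of code of your own. Each camera call takes 0.05 s, during which the arm holds its last target.

## Task

We are about to weigh the pressure cooker's whistle weight. Set the empty blue bowl gently, upright, in the middle of the kitchen scale's round steel pan and let go of it, then press the green tare button all the way down and release it. Leave the whistle weight where it is, in its white bowl: do not add it yet.

Things in the scene. Friction and masses are not known exactly. Their poses are not given: they have to be found in the camera images.
- bowl: the small empty blue ceramic bowl, about 130 g, round: 64 mm across at the rim, 62 mm at 26 mm up, 56 mm at 12 mm up, 42 mm at the foot, 45 mm high, wall 4 mm. Origin: centre of the underside of its foot; z up, yaw means nothing. It can be gripped across its whole width from above
- scale: the white kitchen scale, fixed to the counter. Origin: on the counter surface right below the centre of the round steel pan; z up. Pan: 150 mm across, its flat top 28 mm above the origin. The white casing (20 mm high) reaches from -133 to +82 mm along the scale's x and 80 mm to each side along y; the control strip with display and button is at its -x end. The green tare button is at x = -106 mm, y = +40 mm in the scale's frame
- tare (a joint): the round green tare button on the scale's control strip, 28 mm across, in a grey housing 44 mm across whose rim is 32 mm above the counter; its top is 42 mm above the counter when up. Spring-loaded, pressed straight down: 0 = up, 0.006 m = all the way down, which takes about 4 N; it springs back by itself
- weight: the steel whistle weight with a black top, 24 mm across and 42 mm high, 80 g, standing in a white bowl of the same shape as the blue one. Origin: centre of its underside, 6 mm above the white bowl's underside; z up
Things that resemble listed ones, but are neither listed nor needed, are in the scene too. Leave any brown or purple look-alike of the bowl alone.

How it is judged:
On the way, in this order (a step that is already met when the one before it is completed fails the run):
1. the blue bowl stands upright in the middle of the pan, let go, with the tare button up (horizontal distance between bowl and scale below 0.02 m and z of bowl in the frame of scale below 0.032 m and angle between bowl's own z axis and vertical below 0.2 rad and linear speed of bowl below 0.02 m/s and contact force between the fingers and bowl below 0.05 N and value of joint tare below 0.0015 m), for 0.2 s.
2. the tare button is pressed down with the bowl standing free on the pan (value of joint tare above 0.004 m and horizontal distance between bowl and scale below 0.02 m and contact force between each of the arm, the fingers and bowl below 0.05 N), for 0.05 s.
At the end, for the whole second after the job is handed in: The empty blue bowl stands at rest and upright (within about 11 degrees) on the pan, its centre within 20 mm of the pan's centre; the tare button has been pressed (4 mm or more) after that and is up again; the whistle weight is within 30 mm of where it started (horizontal distance between bowl and scale below 0.02 m and z of bowl in the frame of scale below 0.032 m and angle between bowl's own z axis and vertical below 0.2 rad and linear speed of bowl below 0.02 m/s and value of joint tare below 0.0015 m and distance of weight from where it was at the start of the episode below 0.03 m); the robot touches nothing.
It fails at once if the tare button is pressed while the blue bowl is not on the pan (value of joint tare above 0.003 m and (horizontal distance between bowl and scale above 0.03 m or z of bowl in the frame of scale above 0.04 m)).
It fails at once if the blue bowl is dropped (falls free faster than 0.6 m/s, about 18 mm) (contact force between the fingers and bowl below 0.01 N and linear speed of bowl above 0.6 m/s).
It fails at once if the whistle weight is moved more than 30 mm from its place (distance of weight from where it was at the start of the episode above 0.03 m).
It also fails if it takes over 37 s, if anything falls off the work surface, if the arm or the gripper's body presses on something with over 40 N, if the wrist force passes 120 N, or if a joint passes its speed limit or range.

## Working session

There is one attempt and no reset: what is moved stays moved. The work goes in short steps, Python scripts to look and compute and a tool call to move; the robot and the scene stay as the last step left them, time stands still between calls to the robot, and variables do not carry over. Pictures are saved under pics/ and viewed, and the job is handed in when it is done.

Besides the shell and the picture viewer there is one more tool, called as name(argument=value, ...) on one line, values as JSON. arm_command: Moves the arm, as the interface text tells. Its arguments: {"type":"object","properties":{"targets":{"type":"array"},"newtons":{"type":"number"}},"required":["targets"]}

```bash
mkdir -p pics; ls; python3 - <<'E'
from bench import *
import cv2
s=read_state(); print({k:s[k] for k in('time','ee_pos','eef_rot','width','joint_positions')})
for n in('scene','top'):
    cv2.imwrite(f'pics/{n}0.png',camera(n)[:,:,::-1])
for n in('scene','top','wrist'):print(n,camera_params(n))
E
```

```text
pics
{'time': 0.0, 'ee_pos': array([0.16586436, 0.60217164, 0.2217417 ]), 'eef_rot': array([-0.42882571,  0.56288161,  0.42818085,  0.56208004]), 'width': 0.08715650149229218, 'joint_positions': array([-1.32459505,  0.33287126, -0.0647214 ,  1.46096787,  0.02157607,
        1.34990284, -0.08849857])}
scene {'intrinsics': array([[446.03362763,   0.        , 319.84581487],
       [  0.        , 446.03362763, 244.82946317],
       [  0.        ,   0.        ,   1.        ]]), 'xyz': array([ 0.76746796, -0.20710906,  0.71199275]), 'orientation': array([ 0.92478663,  0.25332154, -0.07758514, -0.27309053])}
top {'intrinsics': array([[505.3271555 ,   0.        , 324.60699953],
       [  0.        , 505.3271555 , 246.86044926],
       [  0.        ,   0.        ,   1.        ]]), 'xyz': array([0.36222915, 0.12887228, 0.97028569]), 'orientation': array([ 0.74080688, -0.66291769,  0.07247715, -0.08057516])}
wrist {'intrinsics': array([[394.48897712,   0.        , 319.0633711 ],
       [  0.        , 394.48897712, 235.41521865],
       [  0.        ,   0.        ,   1.        ]]), 'mount': array([[-1.69733760e-03, -2.81701915e-01,  9.59500469e-01,
        -1.60781946e-01],
       [-9.41318666e-04, -9.59500976e-01, -2.81703729e-01,
         7.72586733e-02],
       [ 9.99998116e-01, -1.38134203e-03,  1.36342582e-03,
        -1.11405818e-04],
       [ 0.00000000e+00,  0.00000000e+00,  0.00000000e+00,
         1.00000000e+00]])}
```

View pics/scene0.png

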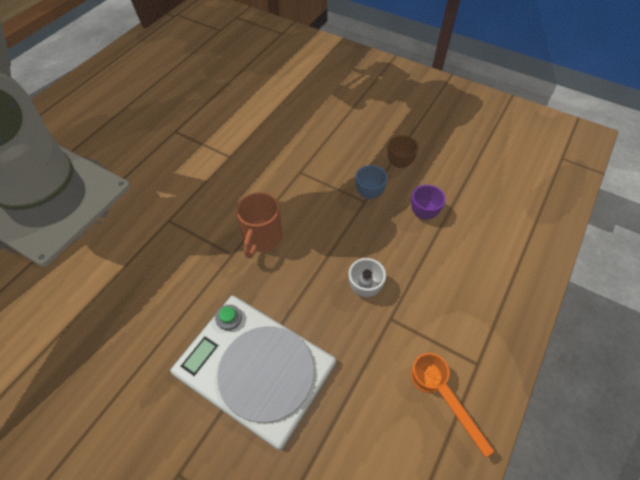

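View pics/top0.png

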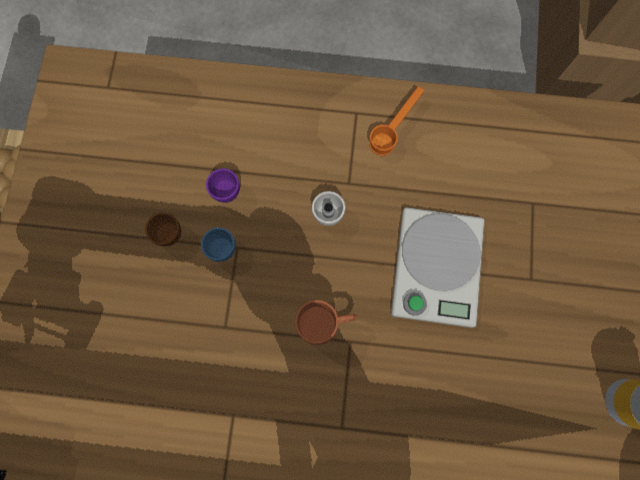

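Candidate bowls in the top view: blue (219,244), purple (223,185) and brown (163,229). The white bowl with the weight is at (328,208). Only (219,244) is blue, so I'll check it in an enlarged crop and measure it.

```bash
cat > h.py <<'E'
from bench import *
import cv2,numpy as np
from scipy.spatial.transform import Rotation as R
def cam(n,s=None):
    p=camera_params(n);K=p['intrinsics']
    if n=='wrist':
        T=np.eye(4);T[:3,:3]=R.from_quat(s['eef_rot']).as_matrix();T[:3,3]=s['ee_pos'];T=T@p['mount']
        return K,T[:3,:3],T[:3,3]
    return K,R.from_quat(p['orientation']).as_matrix(),np.array(p['xyz'])
def unproj(c,uv,z):
    K,Rm,t=c; d=Rm@np.linalg.inv(K)@np.array([uv[0],uv[1],1.]); return t+d*(z-t[2])/d[2]
def proj(c,P):
    K,Rm,t=c; q=(np.atleast_2d(P)-t)@Rm@K.T; return q[:,:2]/q[:,2:]
def blob(img,lo,hi,roi):
    h=cv2.cvtColor(img,cv2.COLOR_RGB2HSV); m=cv2.inRange(h,np.array(lo),np.array(hi))
    x0,y0,x1,y1=roi; mm=np.zeros_like(m); mm[y0:y1,x0:x1]=m[y0:y1,x0:x1]
    n,l,st,ce=cv2.connectedComponentsWithStats(mm); i=1+np.argmax(st[1:,4])
    return (l==i).astype(np.uint8)*255,st[i],ce[i]
E
python3 - <<'E'
from h import *
top=cv2.imread('pics/top0.png')[:,:,::-1].copy(); sc=cv2.imread('pics/scene0.png')[:,:,::-1].copy()
a=cv2.resize(top[150:340,130:380],None,fx=3,fy=3,interpolation=cv2.INTER_CUBIC)
cv2.imwrite('pics/cropA.png',a[:,:,::-1])
for n,img,br,gr in(('top',top,(190,215,250,275),(390,280,440,325)),('scene',sc,(345,150,395,210),(205,295,250,335))):
    c=cam(n)
    m,st,ce=blob(img,(95,60,20),(118,255,255),br); print(n,'blue',st,ce)
    for z in(.0,.025,.045):print(z,unproj(c,ce,z).round(4))
    m,st,ce=blob(img,(45,120,40),(85,255,255),gr); print('green',st,ce,unproj(c,ce,.041).round(4))
c=cam('top')
for nm,uv,z in(('pan',(441.5,251.5),.028),('c1',(403,207),.02),('c2',(484,217),.02),('c3',(475,326),.02),('c4',(392,317),.02),('white',(328,208),.045),('mug',(317,322),.08),('purple',(223,183),.045),('brown',(163,228),.045)):
    print(nm,unproj(c,uv,z).round(4))
c=cam('scene')
for nm,uv,z in(('pan',(266.5,374),.028),('white',(367,276),.045),('purple',(428,197),.045),('brown',(402,148),.045),('mugtop',(258,208),.08)): print('S',nm,unproj(c,uv,z).round(4))
E
```

```text
top blue [201 228  34  33 893] [217.81858903 244.16349384]
0.0 [0.5572 0.3615 0.    ]
0.025 [0.5522 0.3555 0.025 ]
0.045 [0.5482 0.3507 0.045 ]
green [409 296  14  14 162] [415.49382716 302.59876543] [ 0.4803 -0.0267  0.041 ]
scene blue [356 166  31  32 740] [370.73513514 180.87432432]
0.0 [0.5384 0.3799 0.    ]
0.025 [0.5465 0.3593 0.025 ]
0.045 [0.5529 0.3428 0.045 ]
green [220 307  15  15 177] [226.81920904 313.93785311] [ 0.4799 -0.0272  0.041 ]
pan [ 0.5846 -0.0711  0.028 ]
c1 [0.6672 0.0077 0.02  ]
c2 [ 0.6644 -0.151   0.02  ]
c3 [ 0.4517 -0.1434  0.02  ]
c4 [0.4512 0.0115 0.02  ]
white [0.6414 0.1529 0.045 ]
mug [0.4225 0.1484 0.08  ]
purple [0.6689 0.3596 0.045 ]
brown [0.5677 0.4586 0.045 ]
S pan [ 0.588  -0.0729  0.028 ]
S white [0.6449 0.1497 0.045 ]
S purple [0.6658 0.3622 0.045 ]
S brown [0.5678 0.4554 0.045 ]
S mugtop [0.4199 0.1551 0.08  ]
```

View pics/cropA.png

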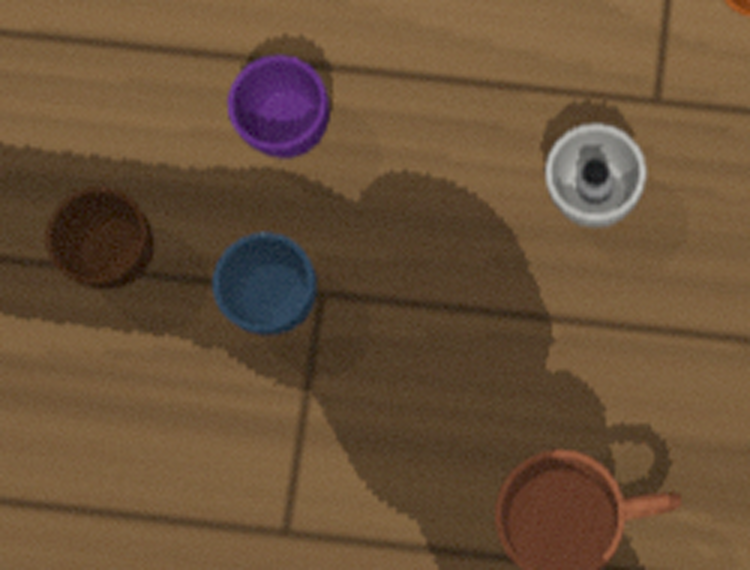

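```bash
cat >> h.py <<'E'
def plan(target,yaw=None):
    # yaw: world angle of the jaw axis (deg); tool x straight down
    s=read_state();r=R.from_quat(s['eef_rot']);M=r.as_matrix()
    j=np.degrees(np.arctan2(M[1,2],M[0,2]))
    print('t',s['time'],'pos',s['ee_pos'].round(4),'x axis',M[:,0].round(4),'jaw deg',j.round(2),'F',s['ft_force'].round(2),'w',round(s['width'],4),'q',s['joint_positions'].round(2))
    print('shift mm',(M.T@(np.array(target)-s['ee_pos'])*1000).round(1))
    if yaw is not None:
        y=yaw+180*round((j-yaw)/180); a=np.radians(y); z=np.array([np.cos(a),np.sin(a),0]);x=np.array([0,0,-1.])
        G=np.c_[x,np.cross(z,x),z]; print('turn',(r.inv()*R.from_matrix(G)).as_rotvec().round(4))
E
python3 -c "
from h import *
plan([.5495,.352,.16],-48)
plan([.5495,.352,.16],42)"
```

```text
t 0.1 pos [0.1659 0.6022 0.2218] x axis [-3.0e-04 -1.3e-03 -1.0e+00] jaw deg 74.6 F [-0.35 -0.82 -0.94] w 0.0873 q [-1.32  0.33 -0.06  1.46  0.02  1.35 -0.09]
shift mm [  62.  -436.3 -139.3]
turn [-1.0018e+00 -1.2000e-03 -6.0000e-04]
t 0.1 pos [0.1659 0.6022 0.2218] x axis [-3.0e-04 -1.3e-03 -1.0e+00] jaw deg 74.6 F [-0.35 -0.82 -0.94] w 0.0873 q [-1.32  0.33 -0.06  1.46  0.02  1.35 -0.09]
shift mm [  62.  -436.3 -139.3]
turn [ 5.69e-01 -1.30e-03  4.00e-04]
```

arm_command(targets=[[0, 62, -436, -139, 0.569, -0.001, 0], [0, 62, -436, -139, 0.569, -0.001, 0], [0, 62, -436, -139, 0.569, -0.001, 0], [0, 62, -436, -139, 0.569, -0.001, 0], [0, 62, -436, -139, 0.569, -0.001, 0], [0, 62, -436, -139, 0.569, -0.001, 0], [0, 62, -436, -139, 0.569, -0.001, 0], [0, 62, -436, -139, 0.569, -0.001, 0], [0, 62, -436, -139, 0.569, -0.001, 0], [0, 62, -436, -139, 0.569, -0.001, 0]])

```text
time: 1.1
ee_pos: [0.5539, 0.3464, 0.1592]
eef_rot: [-0.252, 0.661, 0.25, 0.661]
ft_force: [-0.1, -0.4, 0.4]
width: 0.0873
```

arm_command(targets=[[0, 0, 0, 0, 0, 0, 0], [0, 0, 0, 0, 0, 0, 0]])

```text
time: 1.3
ee_pos: [0.5483, 0.3539, 0.1602]
eef_rot: [-0.253, 0.66, 0.254, 0.66]
ft_force: [-0.0, 0.5, -1.2]
width: 0.087
```

```bash
python3 - <<'E'
from h import *
s=read_state(); im=camera('wrist'); c=cam('wrist',s)
cv2.imwrite('pics/w1.png',im[:,:,::-1])
plan([.5495,.352,.014],42)
m,st,ce=blob(im,(95,60,20),(118,255,255),(0,0,640,480)); print(st,ce)
for r,z in((.032,.045),(.021,0)):
  t=np.linspace(0,2*np.pi,60); P=np.c_[.5495+r*np.cos(t),.352+r*np.sin(t),0*t+z]
  cv2.polylines(im,[proj(c,P).astype(np.int32)],True,(255,255,0) if z else (0,255,0),1)
cv2.imwrite('pics/w1o.png',im[:,:,::-1])
E
```

```text
t 1.35 pos [0.5479 0.3545 0.1605] x axis [-4.0e-04  1.7e-03 -1.0e+00] jaw deg 42.13 F [-0.6   0.11  0.03] w 0.087 q [-0.81  0.43  0.23  1.48 -0.1   1.25  0.16]
shift mm [146.5  -3.2  -0.6]
turn [ 0.0022  0.0008 -0.0015]
[ 275  186   86   86 5698] [318.08862759 229.10810811]
```

View pics/w1o.png

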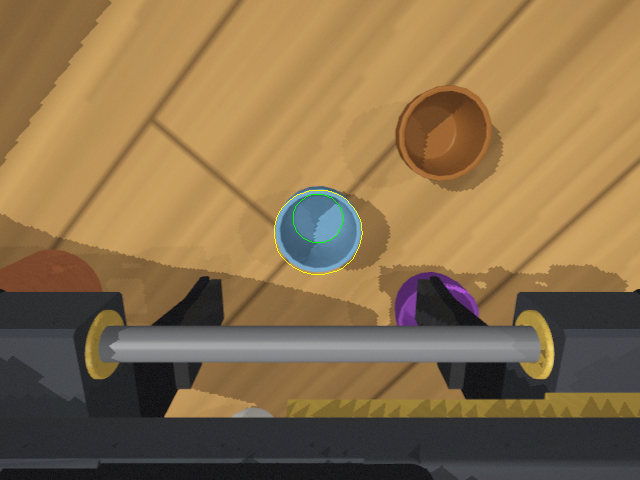

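The overlay of the estimated rim matches the blue bowl in the wrist view (circle centre (318,232)). The purple and brown bowls are clear of the fingers. I'll descend partway and recheck.

arm_command(targets=[[0, 30, 0, 0, 0, 0, 0], [0, 60, 0, 0, 0, 0, 0], [0, 85, 0, 0, 0, 0, 0], [0, 95, 0, 0, 0, 0, 0], [0, 95, 0, 0, 0, 0, 0], [0, 95, 0, 0, 0, 0, 0]])

```text
time: 1.95
ee_pos: [0.5495, 0.354, 0.067]
eef_rot: [-0.253, 0.659, 0.254, 0.661]
ft_force: [0.3, 1.1, 0.4]
width: 0.0867
```

```bash
python3 -c "
from h import *
plan([.5495,.352,.014],42)"
```

```text
t 1.95 pos [0.5495 0.354  0.067 ] x axis [ 0.0017  0.0021 -1.    ] jaw deg 42.05 F [0.28 1.14 0.43] w 0.0867 q [-0.8   0.52  0.21  1.56 -0.12  1.07  0.18]
shift mm [53.  -1.4 -1.5]
turn [ 0.001   0.0027 -0.0005]
```

arm_command(targets=[[0, 15, -1, -1, 0, 0, 0], [0, 30, -1, -1, 0, 0, 0], [0, 45, -1, -1, 0, 0, 0], [0, 52, -1, -1, 0, 0, 0], [0, 52, -1, -1, 0, 0, 0], [0, 52, -1, -1, 0, 0, 0]])

```text
time: 2.55
ee_pos: [0.5495, 0.3516, 0.0136]
eef_rot: [-0.253, 0.66, 0.254, 0.66]
ft_force: [0.7, -0.5, 0.3]
width: 0.0871
```

arm_command(targets=[[120, 0, 0, 0, 0, 0, 0], [120, 0, 0, 0, 0, 0, 0], [120, 0, 0, 0, 0, 0, 0], [120, 0, 0, 0, 0, 0, 0], [120, 0, 0, 0, 0, 0, 0], [120, 0, 0, 0, 0, 0, 0], [120, 0, 0, 0, 0, 0, 0]], newtons=12)

```text
time: 3.25
ee_pos: [0.5495, 0.3516, 0.0138]
eef_rot: [-0.253, 0.66, 0.254, 0.661]
ft_force: [-0.3, -0.4, 2.9]
width: 0.0617
```

arm_command(targets=[[120, -10, 0, 0, 0, 0, 0], [120, -30, 0, 0, 0, 0, 0], [120, -60, 0, 0, 0, 0, 0], [120, -90, 0, 0, 0, 0, 0], [120, -110, 0, 0, 0, 0, 0], [120, -110, 0, 0, 0, 0, 0], [120, -110, 0, 0, 0, 0, 0]])

```text
time: 3.95
ee_pos: [0.5492, 0.3513, 0.1235]
eef_rot: [-0.253, 0.66, 0.254, 0.66]
ft_force: [-0.5, 0.1, -1.6]
width: 0.0622
```

```bash
python3 - <<'E'
from h import *
s=read_state(); im=camera('wrist'); cv2.imwrite('pics/w2.png',im[:,:,::-1])
plan([.585,-.070,.124],42)
# refine pan: top-image fit of grey disc
im=camera('top');cv2.imwrite('pics/top1.png',im[:,:,::-1])
E
```

```text
t 4.0 pos [0.5488 0.3511 0.1225] x axis [-7.e-04  0.e+00 -1.e+00] jaw deg 42.0 F [ 0.12 -0.18 -1.92] w 0.0623 q [-0.81  0.46  0.23  1.52 -0.11  1.18  0.17]
shift mm [  -1.5 -337.2 -254.9]
turn [ 0.0001 -0.0005 -0.0005]
```

View pics/w2.png

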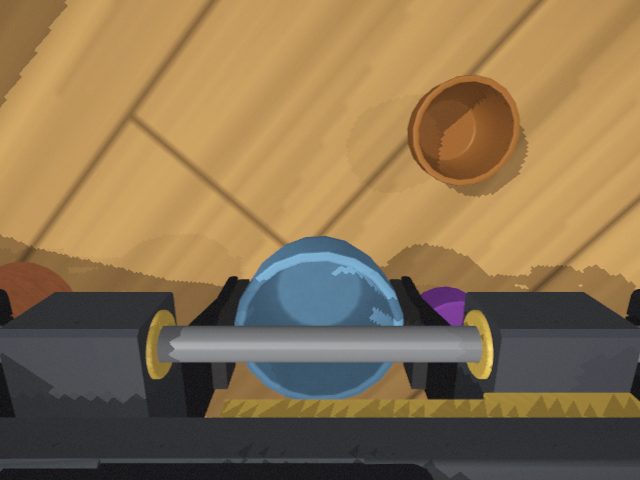

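View pics/top1.png

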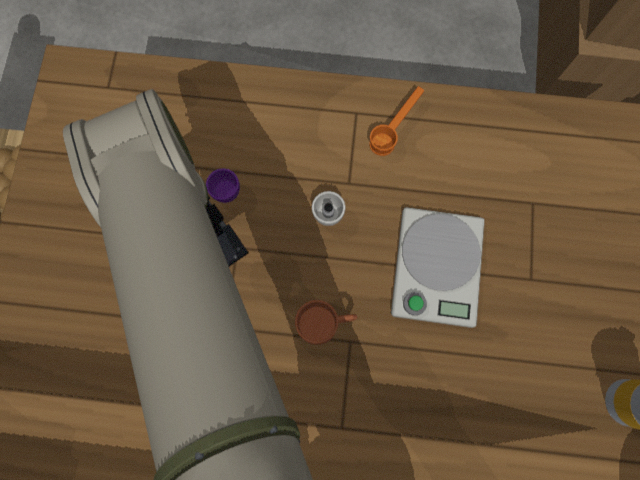

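The bowl is held between the fingers at (318,325) with a width of 62 mm, and nothing else has moved. Carrying it over to the pan.

arm_command(targets=[[120, 0, -15, -11, 0, 0, 0], [120, 0, -40, -30, 0, 0, 0], [120, 0, -70, -53, 0, 0, 0], [120, 0, -100, -76, 0, 0, 0], [120, 0, -130, -98, 0, 0, 0], [120, 0, -160, -121, 0, 0, 0], [120, 0, -190, -144, 0, 0, 0], [120, 0, -220, -166, 0, 0, 0], [120, 0, -250, -189, 0, 0, 0], [120, 0, -280, -212, 0, 0, 0]])

```text
time: 5.05
ee_pos: [0.5782, -0.0012, 0.1224]
eef_rot: [-0.253, 0.66, 0.253, 0.66]
ft_force: [1.0, 0.2, -0.7]
width: 0.0619
```

arm_command(targets=[[120, 0, -25, -19, 0, 0, 0], [120, 0, -45, -34, 0, 0, 0], [120, 0, -57, -43, 0, 0, 0], [120, 0, -57, -43, 0, 0, 0], [120, 0, -57, -43, 0, 0, 0], [120, 0, -57, -43, 0, 0, 0]])

```text
time: 5.65
ee_pos: [0.5853, -0.0678, 0.1229]
eef_rot: [-0.254, 0.66, 0.255, 0.66]
ft_force: [1.0, 0.6, -1.0]
width: 0.0619
```

```bash
python3 - <<'E'
from h import *
s=read_state(); im=camera('wrist'); c=cam('wrist',s); plan([.585,-.070,.044],42)
sc=camera('scene'); cs=cam('scene'); t=np.linspace(0,2*np.pi,90)
top=cv2.imread('pics/top1.png')[:,:,::-1].copy()
for i,cc,n in((im,c,'w3'),(sc,cs,'s3'),(top,cam('top'),'t3')):
    for (x,y,z,r) in((.585,-.070,.028,.075),(.4803,-.027,.042,.014)):
        P=np.c_[x+r*np.cos(t),y+r*np.sin(t),0*t+z]; cv2.polylines(i,[proj(cc,P).round().astype(np.int32)],True,(255,0,0),1)
    if n=='t3': i=cv2.resize(i[190:340,370:510],None,fx=4,fy=4)
    cv2.imwrite(f'pics/{n}.png',i[:,:,::-1])
E
```

```text
t 5.7 pos [ 0.5853 -0.0679  0.123 ] x axis [ 2.0e-04  1.6e-03 -1.0e+00] jaw deg 42.13 F [-0.06  0.47 -0.76] w 0.0618 q [-0.3   0.34  0.41  1.7  -0.15  1.13  0.89]
shift mm [79.  -1.4 -1.7]
turn [ 0.0022  0.0012 -0.001 ]
```

View pics/w3.png

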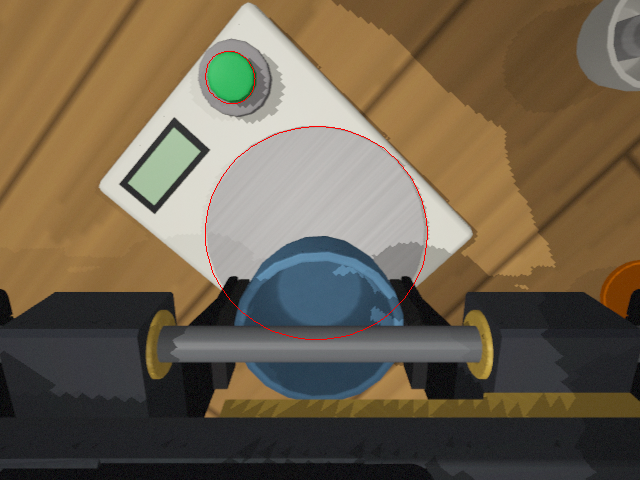

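View pics/s3.png

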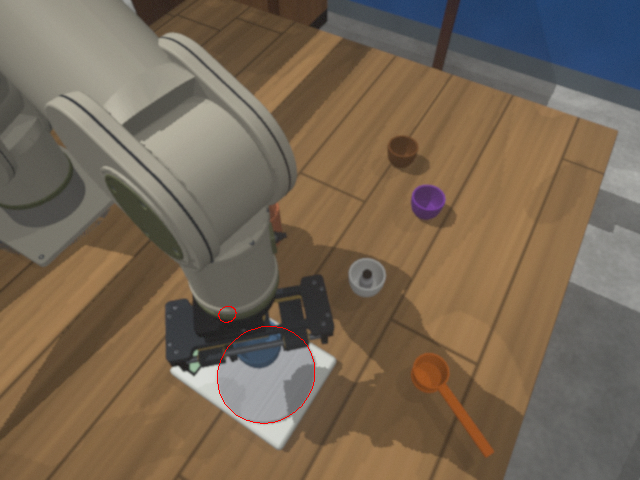

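View pics/t3.png

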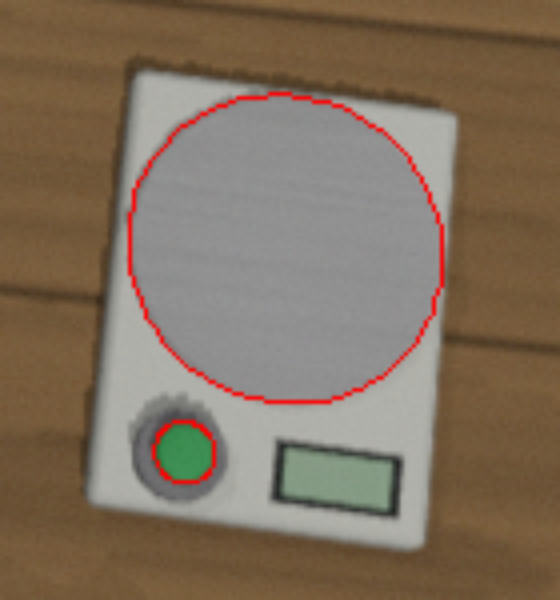

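All overlays agree: pan centre (0.585, −0.070), button near (0.480, −0.027), bowl level in the grip. Lowering.

arm_command(targets=[[120, 20, -1, -1, 0, 0, 0], [120, 40, -1, -1, 0, 0, 0], [120, 58, -1, -1, 0, 0, 0], [120, 70, -1, -1, 0, 0, 0], [120, 75, -1, -1, 0, 0, 0], [120, 77, -1, -1, 0, 0, 0], [120, 78, -1, -1, 0, 0, 0], [120, 78, -1, -1, 0, 0, 0], [120, 78, -1, -1, 0, 0, 0]])

```text
time: 6.65
ee_pos: [0.5857, -0.071, 0.0458]
eef_rot: [-0.253, 0.66, 0.254, 0.661]
ft_force: [-0.6, 0.4, -1.0]
width: 0.0621
```

arm_command(targets=[[120, 1, 0, 0, 0, 0, 0], [120, 2, 0, 0, 0, 0, 0], [120, 3, 0, 0, 0, 0, 0], [120, 3.5, 0, 0, 0, 0, 0], [120, 3.5, 0, 0, 0, 0, 0], [120, 3.5, 0, 0, 0, 0, 0]])

```text
time: 7.25
ee_pos: [0.5853, -0.071, 0.0418]
eef_rot: [-0.253, 0.66, 0.254, 0.66]
ft_force: [-1.0, -0.2, 2.3]
width: 0.0619
```

Contact is felt (Fz went from −1 to +2.3 N) at the expected height, so I'll release.

arm_command(targets=[[70, 0, 0, 0, 0, 0, 0], [60, 0, 0, 0, 0, 0, 0], [40, 0, 0, 0, 0, 0, 0], [0, 0, 0, 0, 0, 0, 0], [0, 0, 0, 0, 0, 0, 0], [0, 0, 0, 0, 0, 0, 0], [0, 0, 0, 0, 0, 0, 0], [0, 0, 0, 0, 0, 0, 0]])

```text
time: 8.05
ee_pos: [0.5853, -0.071, 0.0417]
eef_rot: [-0.253, 0.66, 0.254, 0.66]
ft_force: [-0.6, -0.0, 0.2]
width: 0.0866
```

arm_command(targets=[[0, -15, 0, 0, 0, 0, 0], [0, -35, 0, 0, 0, 0, 0], [0, -60, 0, 0, 0, 0, 0], [0, -90, 0, 0, 0, 0, 0], [0, -110, 0, 0, 0, 0, 0], [0, -110, 0, 0, 0, 0, 0], [0, -110, 0, 0, 0, 0, 0]])

```text
time: 8.75
ee_pos: [0.5854, -0.0711, 0.1524]
eef_rot: [-0.253, 0.659, 0.254, 0.661]
ft_force: [0.4, 0.3, -0.6]
width: 0.0874
```

```bash
python3 - <<'E'
from h import *
s=read_state(); im=camera('wrist'); c=cam('wrist',s); plan([.480,-.027,.09],135)
for nm,lo,hi,zz in(('green',(45,120,40),(85,255,255),(.038,.042)),('blue',(95,60,20),(118,255,255),(.066,.073))):
    m,st,ce=blob(im,lo,hi,(0,0,640,290) if nm=='green' else (0,0,640,480)); print(nm,st,ce,[unproj(c,ce,z).round(4) for z in zz])
t=np.linspace(0,2*np.pi,90)
for (x,y,z,r) in((.585,-.070,.073,.032),(.585,-.07,.028,.075),(.4803,-.027,.042,.014)):
    P=np.c_[x+r*np.cos(t),y+r*np.sin(t),0*t+z]; cv2.polylines(im,[proj(c,P).round().astype(np.int32)],True,(255,0,0),1)
cv2.imwrite('pics/w4.png',im[:,:,::-1])
E
```

```text
t 8.8 pos [ 0.5849 -0.071   0.1515] x axis [ 2.e-04  1.e-03 -1.e+00] jaw deg 42.0 F [-0.03 -0.03 -0.48] w 0.087 q [-0.3   0.31  0.42  1.67 -0.14  1.18  0.88]
shift mm [ 61.6 102.9 -48.6]
turn [ 1.5184e+00  2.0000e-04 -1.1000e-03]
green [ 222   55   43   45 1516] [243.32651715  77.11147757] [array([ 0.4797, -0.0264,  0.038 ]), array([ 0.4805, -0.0262,  0.042 ])]
blue [ 270  191   98   97 7385] [318.68178741 239.24441435] [array([ 0.584 , -0.0693,  0.066 ]), array([ 0.5826, -0.0678,  0.073 ])]
```

View pics/w4.png

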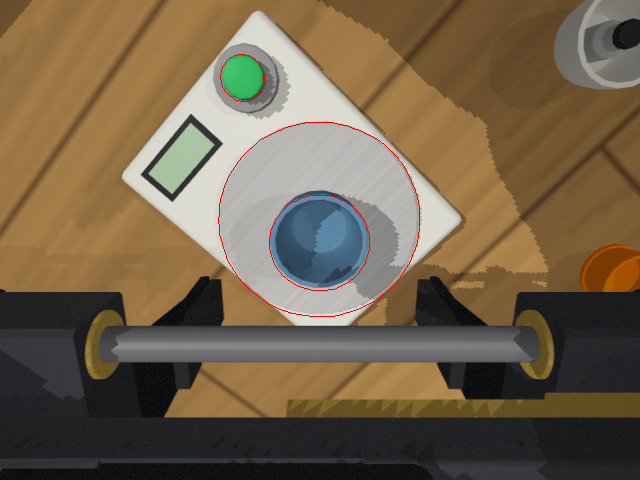

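The bowl stands centred in the pan, with its rim at (319,240) against the expected circle. The button is at (243,77), about (0.480, −0.0265). Next: shut the gripper and move above the button.

arm_command(targets=[[255, 0, 25, -12, 0, 0, 0], [255, 0, 60, -28, 0, 0, 0], [255, 0, 90, -42, 0, 0, 0], [255, 0, 103, -48, 0, 0, 0], [255, 30, 103, -48, 0, 0, 0], [255, 60, 103, -48, 0, 0, 0], [255, 80, 103, -48, 0, 0, 0], [255, 80, 103, -48, 0, 0, 0], [255, 80, 103, -48, 0, 0, 0], [255, 80, 103, -48, 0, 0, 0]], newtons=30)

```text
time: 9.8
ee_pos: [0.4813, -0.0266, 0.0726]
eef_rot: [-0.253, 0.659, 0.253, 0.661]
ft_force: [0.6, -1.2, 0.3]
width: 0.015
```

```bash
python3 - <<'E'
from h import *
plan([.4803,-.0265,.037],42)
im=camera('wrist'); cv2.imwrite('pics/w5.png',im[:,:,::-1])
E
```

```text
t 9.8 pos [ 0.4813 -0.0266  0.0726] x axis [ 0.0017  0.001  -1.    ] jaw deg 41.99 F [ 0.64 -1.16  0.31] w 0.015 q [-0.39  0.17  0.38  2.02 -0.08  0.97  0.76]
shift mm [35.6  0.8 -0.7]
turn [-0.0002  0.0019  0.0003]
```

View pics/w5.png

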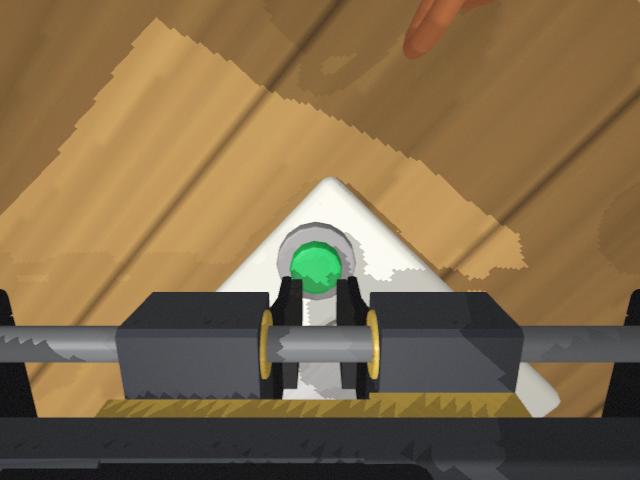

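The button is under the fingertips and the fingers are still closing. I'll approach to just above it, letting them shut.

arm_command(targets=[[255, 0, 1, -1, 0, 0, 0], [255, 0, 1, -1, 0, 0, 0], [255, 0, 1, -1, 0, 0, 0], [255, 10, 1, -1, 0, 0, 0], [255, 20, 1, -1, 0, 0, 0], [255, 26, 1, -1, 0, 0, 0], [255, 26, 1, -1, 0, 0, 0], [255, 26, 1, -1, 0, 0, 0]])

```text
time: 10.65
ee_pos: [0.4791, -0.0266, 0.0454]
eef_rot: [-0.253, 0.66, 0.254, 0.66]
ft_force: [-1.0, -1.0, 0.4]
width: 0.0009
```

arm_command(targets=[[255, 2, 0, 0, 0, 0, 0], [255, 4, 0, 0, 0, 0, 0], [255, 6, 0, 0, 0, 0, 0], [255, 8, 0, 0, 0, 0, 0], [255, 9, 0, 0, 0, 0, 0], [255, 9, 0, 0, 0, 0, 0], [255, 9, 0, 0, 0, 0, 0]])

```text
time: 11.35
ee_pos: [0.4796, -0.0265, 0.0369]
eef_rot: [-0.253, 0.66, 0.254, 0.661]
ft_force: [1.5, 0.8, 4.2]
width: 0.0005
```

arm_command(targets=[[255, 1, 0, 0, 0, 0, 0], [255, 2, 0, 0, 0, 0, 0], [255, 2.5, 0, 0, 0, 0, 0], [255, 2.5, 0, 0, 0, 0, 0], [255, 2.5, 0, 0, 0, 0, 0]])

```text
time: 11.85
ee_pos: [0.4798, -0.0265, 0.0359]
eef_rot: [-0.253, 0.66, 0.254, 0.661]
ft_force: [-8.3, 0.2, 29.3]
width: 0.0002
```

The button has bottomed out at z = 0.0359 with 29 N. Releasing straight up.

arm_command(targets=[[255, -4, 0, 0, 0, 0, 0], [255, -12, 0, 0, 0, 0, 0], [255, -30, 0, 0, 0, 0, 0], [255, -60, 0, 0, 0, 0, 0], [255, -100, 0, 0, 0, 0, 0], [255, -140, 0, 0, 0, 0, 0], [255, -150, 0, 0, 0, 0, 0], [255, -150, 0, 0, 0, 0, 0]])

```text
time: 12.65
ee_pos: [0.4799, -0.0265, 0.1855]
eef_rot: [-0.253, 0.659, 0.254, 0.661]
ft_force: [-0.2, 0.0, -0.7]
width: 0.0003
```

arm_command(targets=[[255, 0, 45, 0, 0, 0, 0], [255, 0, 90, 0, 0, 0, 0], [255, 0, 130, 0, 0, 0, 0], [255, 0, 170, 0, 0, 0, 0], [255, 0, 200, 0, 0, 0, 0], [255, 0, 200, 0, 0, 0, 0], [255, 0, 200, 0, 0, 0, 0]])

```text
time: 13.35
ee_pos: [0.3446, 0.1217, 0.1829]
eef_rot: [-0.254, 0.66, 0.254, 0.66]
ft_force: [1.1, -0.5, 0.7]
width: 0.0004
```

```bash
python3 - <<'E'
from h import *
plan([.4803,-.0265,.037],42)
t=np.linspace(0,2*np.pi,90)
for n in('top','scene'):
    im=camera(n);c=cam(n)
    for (x,y,z,r) in((.585,-.070,.073,.032),(.585,-.07,.028,.075),(.4803,-.027,.042,.014)):
        P=np.c_[x+r*np.cos(t),y+r*np.sin(t),0*t+z]; cv2.polylines(im,[proj(c,P).round().astype(np.int32)],True,(255,0,0),1)
    cv2.imwrite(f'pics/{n}6.png',im[:,:,::-1])
E
```

```text
t 13.35 pos [0.3446 0.1217 0.1829] x axis [-1.3e-03 -3.0e-04 -1.0e+00] jaw deg 42.07 F [ 1.12 -0.46  0.74] w 0.0004 q [-0.6  -0.24  0.12  2.14  0.03  1.24  0.24]
shift mm [ 145.8 -201.     1.6]
turn [ 0.0012 -0.0012 -0.0006]
```

View pics/top6.png

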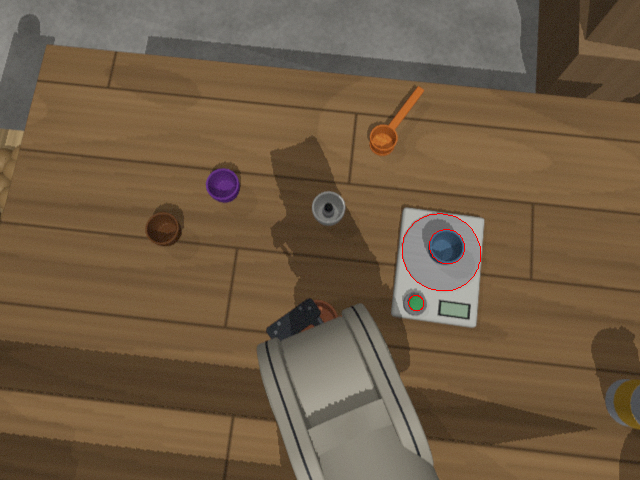

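View pics/scene6.png

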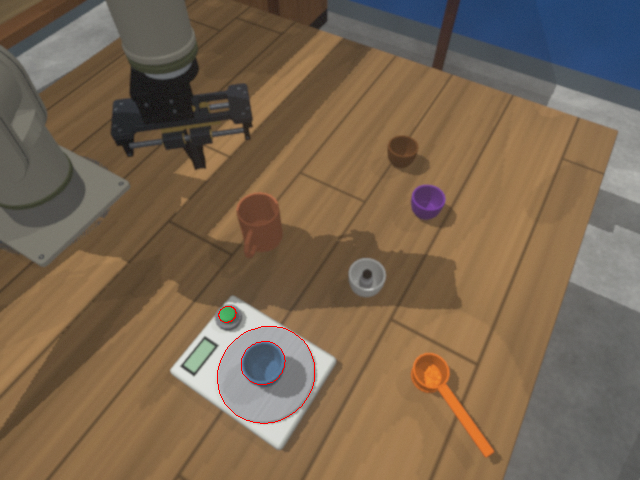

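The bowl's rim matches the expected circle in both views (top (446,246), scene (263,363)). The button is up, the weight is still at (328,208), and the arm is clear. Handing in.

```bash
python3 -c "
from bench import *
print(close_job())"
```

```text
the job is handed in; nothing more can be done
None
```

I set the blue bowl upright in the middle of the scale's pan, let go of it, then pressed the green tare button all the way down and released it. I handed the job in at about 13.5 s; no verdict was reported.

- **Bowl:** in the last top and scene pictures its rim matched the circle expected for the pan centre, within a few mm by eye. I set it down on light contact, about 3 N.
- **Tare button:** it reached its stop with the fingertips at z = 35.9 mm, so it was fully down. That last push reached about 29 N against the stop, more than the 4 N needed but under the 40 N limit. In the last pictures the button looks up again, judged only by its position matching the 42 mm circle.
- **Everything else:** the whistle weight and the brown and purple bowls appear where they started. The gripper was clear of everything, and no check failed or disagreed.

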